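# Pressure-test a cartridge: pump up, then hold the test valve

## Task

A cartridge is clamped in the test station, ready for its pressure test. Build up the pressure with three full strokes of the hand pump's long lever, each fully down and then back up to its rest (the gauge climbs with each), then press the spring-return handle of the test valve down past its first two clicks to the third one, at the bottom of its travel, and finish while still holding it down there against its spring. Leave the other things on the bench where they are.

Things in the scene. Friction and masses are not known exactly. Their poses are not given: they have to be found in the camera images.
- pump: Hand test pump fixed to the bench, left or right of the station: grey base 250 x 130 x 10 mm, pump block with plunger, blue reservoir 105 mm tall at the back, gauge 80 mm across above it (top 0.24 m up). Origin: on the bench below the lever's line. The long lever points along the pump's -x, towards the robot; its pivot pin, parallel to y, is 60 mm along +x and 150 mm up. Yaw within 0.3 rad.
- lever_grip (a point): Middle of the lever's round rubber grip, on the lever's axis, 240 mm from the pivot; moves with the lever. The straight lever is an 18 mm steel bar; the grip, 27 mm in diameter, runs from 190 mm to its rounded end at 300 mm from the pivot. Its height is 0.25 m at rest and 0.09 m fully down; below it is only the bench.
- lever (a joint): Pump lever angle, rad: 0 at its upper rest, where it rises 0.436 rad (25 deg) above level from the pivot; 0.70 fully down at its stop, 0.264 rad below level. Let go, it springs back up by itself in about 1 s. Pressing down takes about 5 N at the grip at the top, growing to about 13 N at the bottom.
- gauge (a joint): Needle of the pump's gauge, rad: 0 with no pressure, clockwise as pressure rises; the scale of ten marks spans 4.71 rad. It climbs on every down stroke, by about 0.9 to 1.0 rad for a full one, and stays there as the lever comes up.
- station: Test station fixed to the bench: grey base plate 215 x 180 x 10 mm; aluminium valve block, 60 x 52 mm, top 160 mm up (a 12 mm fitting on it), with the valve dial on its +y side; behind and beside it a steel clamp frame 0.21 m tall holding a cartridge. Origin: on the bench. The valve handle points along the station's -x, towards the robot; the dial turns about the station's y. Yaw within 0.3 rad.
- dial_axis (a point): Point on the valve dial's axis level with the middle of its handle: 60 mm along the station's -x and 10 mm along its +y from its origin, 125 mm above the bench. The dial is a steel disc 90 mm in diameter, 14 mm thick, standing on edge, with three lobes on its rim that pass under a spring ball behind it: the clicks.
- dial_grip (a point): Middle of the valve handle's black cross grip, a round bar 22 mm in diameter and 60 mm long, parallel to the dial's axis (30 mm to either side of this point), on a 14 mm steel rod 120 mm from the axis; moves with the handle. Its height is 0.20 m at rest and 0.07 m at the third click; below it are only the bench and the base plate (10 mm high).
- dial (a joint): Valve handle angle, rad: 0 at its upper rest, 0.698 rad (40 deg) above level; grows as it is pressed down. It snaps over the lobes at 0.27, 0.65 and 1.04; the three positions just past them are 0.40, 0.78 and 1.17 (third: from 1.10 on); stop at 1.22. A spring returns it from anywhere if let go. Pressing takes 4 to 8 N at the grip, up to 12 N at the lobes; holding the third about 8 N.
- cartridge0: Bystander: finished cartridge standing upright, brass sleeve 31 mm in diameter, steel barrel, black rubber buffer, 97 mm tall, near the middle between pump and station. Origin: centre of its foot. Leave alone.
- cartridge1: Bystander: cartridge as above but with a flat zinc cap 35 mm in diameter, 97 mm tall, near the middle between pump and station. Leave alone.
- cartridge2: Bystander: cartridge with rubber buffer, 97 mm tall, near the middle between pump and station. Leave alone.
- cartridge3: Bystander: capped cartridge, 97 mm tall, at the left of the work area. Leave alone.
- endcap: Bystander: loose zinc cap lying on the bench, 35 mm in diameter, 15 mm high. Leave alone.
- carton: Bystander: small blue carton 75 x 75 x 85 mm at the right. Leave alone.
- spanner: Bystander: steel spanner 170 mm long lying flat near the robot. Leave alone.
- tray: Bystander: grey tray 130 x 170 x 40 mm with zinc caps, at the right. Leave alone.

How it is judged:
On the way, in this order (a step that is already met when the one before it is completed fails the run):
1. the pump lever is pressed fully down, first stroke (0.60 rad or more of its 0.70) (value of joint lever above 0.6 rad), for 0.05 s.
2. the pump lever is back up at its rest after the first stroke (under 0.08 rad) (value of joint lever below 0.08 rad), for 0.05 s.
3. the pump lever is pressed fully down, second stroke (0.60 rad or more of its 0.70) (value of joint lever above 0.6 rad), for 0.05 s.
4. the pump lever is back up at its rest after the second stroke (under 0.08 rad) (value of joint lever below 0.08 rad), for 0.05 s.
5. the pump lever is pressed fully down, third stroke (0.60 rad or more of its 0.70) (value of joint lever above 0.6 rad), for 0.05 s.
6. the pump lever is back up at its rest after the third stroke (under 0.08 rad) (value of joint lever below 0.08 rad), for 0.05 s.
7. the valve handle is pressed past the first two clicks and beyond the third (past 1.10 rad) (value of joint dial above 1.1 rad), for 0.3 s.
At the end, for the whole second after the job is handed in: The valve handle is held in its third position (beyond 1.10 rad) by the robot, which presses on it with more than 2 N, through the last second; the pump lever is back up at its rest (under 0.08 rad) and the gauge shows the pressure of three full strokes (needle beyond 2.2 rad) (value of joint dial above 1.1 rad and contact force between any of the fingers, the arm and dial above 2 N and value of joint gauge above 2.2 rad and value of joint lever below 0.08 rad); the arm keeps its last pose, push and grip.
It fails at once if a bystander is knocked over or shifted by more than 30 mm (distance of any of cartridge0, cartridge1, cartridge2, cartridge3, endcap, carton, spanner, tray from where it was at the start of the episode above 0.03 m or angle between any of cartridge0, cartridge1, cartridge2, cartridge3's own z axis and vertical above 0.5 rad).
It also fails if it takes over 64 s, if anything falls off the work surface, if the arm or the gripper's body presses on something with over 40 N, if the wrist force passes 120 N, or if a joint passes its speed limit or range.

## Robot

A 6-joint arm with a two-finger parallel gripper is mounted at the origin on the work surface. World frame = base frame: x ahead of the robot, y to its left, z up, the work surface at z = 0. Lengths are in m, angles in rad, forces in N, time in s.
With the tool pointing down it reaches from about 0.35 to 0.975 m from the base axis. Payload 4.9 kg.
Tool frame: the origin (TCP) lies at the very end of the fingers, on their centre line; the grasp point (between the pads) lies 19 mm behind it (ctrl.pinch_z is the distance from the TCP to the grasp point, in m); z points along the fingers, y is the direction in which the jaws open and shut (so a half turn about z gives the same grasp; the last joint's range is limited). The gripper opens to 85 mm and grips with 20 to 120 N. Pads are 22 mm wide; open, the fingers measure 114 mm over their backs; the gripper's body (76 mm by 85 mm) begins 54 mm behind the grasp point. The pads swing forward as they close: fully open they stand 13 mm farther back than shut.
Start: joints at [1.214, 0.053, 1.613, -0, 1.476, -0.119], TCP at [0.147, 0.607, 0.231] pointing down, gripper open.
Joint ranges: [-3.01, 3.01], [-1.01, 2.22], [0.06, 2.58], [-1.02, 4.17], [0.09, 2.62], [-3.14, 3.14]. Speed limits (rad/s): [2.57, 2.57, 3.14, 3.14, 3.14, 3.14].

## Interface

Orientations are given as a rotation vector (axis times angle).
In Python, from station import ctrl gives the robot as it stands.
- The arm moves only by the tool carry_out, never from a script. Its argument "series" is a list of rows, each a list of 7 numbers: the shift along the world's x, y, z each as a share of 0.025 m, from -1 to 1, then the turn, a rotation vector about the world's x, y, z each as a share of 0.1 rad, from -1 to 1, then the opening, from 0 (shut) to 1 (fully open). A call has 1 to 12 rows; each row shifts and turns the commanded pose from where the row before left it; what a row does not reach is not made up. A row lasts 1/10 s, in which the tool goes at most 50 mm and 8.59 degrees, less where a joint would pass 70% of its speed; a pose out of reach is approached as far as the arm can. A call with a number of a shift or a turn outside -1 to 1 is refused whole. A call with a gripper value outside its range is refused whole. The fingers move at their own pace and stop on an object; "grip_force" is the grip in N (left out, the last holds). Time passes only in rows, so rows that do not move let the fingers close. It gives the time, the measured TCP pose, the force and the opening at its end, in the units of the state.
- ctrl.get_obs(): the state, without advancing time (a new reading comes with each control period).
- ctrl.get_image(name): name is "scene" or "top" or "wrist"; returns a dict with "frame" (420x560x3 uint8, blue, green, red), "fx", "fy", "cx", "cy" (pixels), "R" (3x3) and "t" (3): a world point X has camera coordinates R X + t; the wrist camera has in their place "hand_eye" (4x4, takes a point from camera to tool coordinates, whose origin is the TCP and whose axes are the flange's). Camera axes: x right, y down, z forward; pixel columns grow to the right and rows downward; lengths in m; the calibration is good to about 2 mm. A picture is of the moment at which its call begins: read the wrist's pose just before it. There is no depth.
- ctrl.finish_job(): hands the job in, once; it reports no verdict.
Trained networks look in a picture, given as the dict that the camera call returned (one of the last four; its "shot" number tells which), for a name from the list of things; names that differ only in an ending like _2 or _b are one class to them, and where a whole thing is asked for, a point or a joint stands for the part that bears it (a point fixed in the world has none). Each returns a list of dicts, best first, with "p" (0 to 1); they miss things now and then, are a little off and sometimes report something else, mostly with a low value. They report only what shows in the picture. A call takes as long as a camera call.
- ctrl.trace(picture, name): "mask" (420x560 bool, what is visible of it) and "rect" ([left, top, width, height] as shares, 0 to 1, of the picture: columns of its width, rows of its height, round what is visible of it).
- ctrl.mark_of(picture, name): "position" ([column, row] as shares, 0 to 1, of the picture: columns of its width, rows of its height: a listed point, or the origin of a listed thing).
The state is a dict: "t": time; "q": joint angles; "dq": joint speeds; "effort": joint torques, N m; "tool_pos": TCP position; "tool_rot": TCP orientation; "contact_force": force on the tool from outside, world axes, zero at the start; "wrist_torque": the same for the moment, N m; "opening": finger opening in m.
Only numpy, scipy, OpenCV 4.12 (cv2) and the standard library are available. Lean on these libraries where they do the work, as an engineer would, in place of code of your own. Each camera call takes 0.05 s, during which the arm holds its last target.

## Working session

There is one attempt and no reset: what is moved stays moved. The work goes in short steps, Python scripts to look and compute and a tool call to move; the robot and the scene stay as the last step left them, time stands still between calls to the robot, and variables do not carry over. Pictures are saved under pics/ and viewed, and the job is handed in when it is done.

Besides the shell and the picture viewer there is one more tool, called after "Emit:" as name([rows], argument=value, ...), one row to a line, values as JSON. carry_out: Moves the arm, as the interface text tells. Shift numbers are shares of 0.025 m and turn numbers shares of 0.1 rad, none past 1 either way. Its arguments: {"type":"object","properties":{"series":{"type":"array"},"grip_force":{"type":"number"}},"required":["series"]}

```bash
mkdir -p pics; ls; cat > h.py <<'E'
import numpy as np,cv2
from station import ctrl
def pix(im,p): 
    h,w=im['frame'].shape[:2]; return np.array([p[0]*w,p[1]*h])
def proj(im,X):
    c=im['R']@np.array(X)+im['t']; return [im['fx']*c[0]/c[2]+im['cx'],im['fy']*c[1]/c[2]+im['cy']]
def P(im): return np.array([[im['fx'],0,im['cx']],[0,im['fy'],im['cy']],[0,0,1]])@np.c_[np.array(im['R']),np.array(im['t'])]
def tri(i1,p1,i2,p2):
    X=cv2.triangulatePoints(P(i1),P(i2),np.array(p1,float).reshape(2,1),np.array(p2,float).reshape(2,1))[:,0]; return X[:3]/X[3]
E
python3 - <<'E'
from h import *
np.set_printoptions(precision=3,suppress=True)
o=ctrl.get_obs(); print({k:np.round(v,3) for k,v in o.items()})
s=ctrl.get_image('scene'); t=ctrl.get_image('top')
cv2.imwrite('pics/s0.png',s['frame']); cv2.imwrite('pics/t0.png',t['frame'])
for im in(s,t): im['R']=np.array(im['R']);im['t']=np.array(im['t'])
for n in ['pump','lever_grip','station','dial_axis','dial_grip','cartridge0','cartridge1','cartridge2','cartridge3','carton']:
    a=ctrl.mark_of(s,n);b=ctrl.mark_of(t,n)
    print(n,[(pix(s,x['position']).round(),round(x['p'],2)) for x in a[:2]],[(pix(t,x['position']).round(),round(x['p'],2)) for x in b[:2]])
    if a and b:
        X=tri(s,pix(s,a[0]['position']),t,pix(t,b[0]['position'])); print('   ',X,np.array(proj(s,X))-pix(s,a[0]['position']))
E
```

```text
pics
{'t': np.float64(0.0), 'q': array([ 1.214,  0.053,  1.614, -0.   ,  1.476, -0.119]), 'dq': array([-0.   , -0.   , -0.002, -0.001, -0.001, -0.   ]), 'effort': array([  0.001, -39.366, -37.019,   0.   ,   0.007,  -0.   ]), 'tool_pos': array([0.147, 0.607, 0.23 ]), 'tool_rot': array([-0.373, -3.119,  0.003]), 'contact_force': array([ 0.404, -0.245, -0.777]), 'wrist_torque': array([-0.017, -0.008, -0.004]), 'opening': np.float64(0.085)}
pump [(array([340., 294.]), 0.56)] [(array([205., 189.]), 0.56)]
    [ 0.637  0.215 -0.007] [-2.414  0.07 ]
lever_grip [(array([372., 201.]), 0.94), (array([188., 190.]), 0.44)] [(array([182., 225.]), 0.64)]
    [0.5   0.25  0.242] [-1.008  0.073]
station [(array([215., 247.]), 0.64)] [(array([334., 199.]), 0.66)]
    [ 0.604 -0.234  0.001] [-2.197 -0.235]
dial_axis [(array([225., 207.]), 0.61)] [(array([331., 216.]), 0.74)]
    [ 0.539 -0.216  0.125] [0.436 0.039]
dial_grip [(array([237., 174.]), 0.6)] [(array([333., 243.]), 0.67)]
    [ 0.453 -0.213  0.205] [0.91  0.068]
cartridge0 [(array([441., 285.]), 0.86), (array([267., 273.]), 0.72)] [(array([261., 239.]), 0.63), (array([128., 232.]), 0.61)]
    [ 0.487  0.274 -0.024] [-68.264 -11.076]
cartridge1 [(array([441., 285.]), 0.86), (array([267., 273.]), 0.72)] [(array([261., 239.]), 0.63), (array([128., 232.]), 0.61)]
    [ 0.487  0.274 -0.024] [-68.264 -11.076]
cartridge2 [(array([441., 285.]), 0.86), (array([267., 273.]), 0.72)] [(array([261., 239.]), 0.63), (array([128., 232.]), 0.61)]
    [ 0.487  0.274 -0.024] [-68.264 -11.076]
cartridge3 [(array([441., 285.]), 0.86), (array([267., 273.]), 0.72)] [(array([261., 239.]), 0.63), (array([128., 232.]), 0.61)]
    [ 0.487  0.274 -0.024] [-68.264 -11.076]
carton [(array([153., 221.]), 0.65), (array([308., 224.]), 0.33)] [(array([408., 212.]), 0.96), (array([335., 244.]), 0.58)]
    [ 0.565 -0.503  0.006] [1.296 0.214]
```

View pics/s0.png

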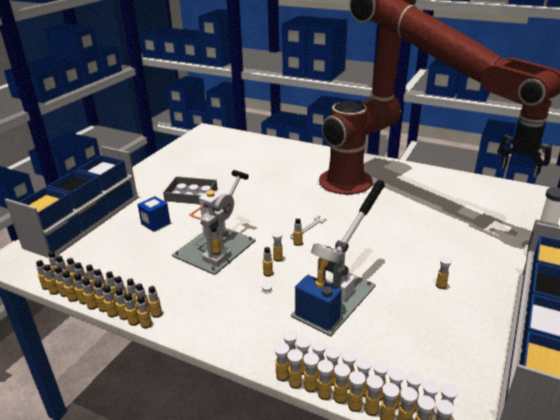

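View pics/t0.png

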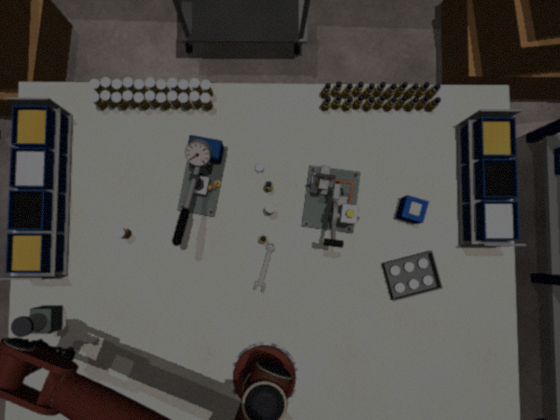

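The scene view shows the pump lever grip at about (372,198) and the valve cross grip at (240,175). The top view shows the lever at (180,225) and the cross grip at (333,243). The networks agree with both. Next I'll fit the yaws from the masks.

```bash
python3 - <<'E'
from h import *
from scipy.optimize import least_squares
np.set_printoptions(precision=3,suppress=True)
s=ctrl.get_image('scene'); t=ctrl.get_image('top')
for im in(s,t): im['R']=np.array(im['R']);im['t']=np.array(im['t'])
v=[i['frame'].copy() for i in(s,t)]
for n in ['lever_grip','dial_grip','pump','station']:
  for k,im in enumerate((s,t)):
    r=ctrl.trace(im,n)
    if r:
      m=r[0]['mask']; print(n,k,r[0]['p'],np.array(r[0]['rect'])*[560,420,560,420],m.sum())
      if n!='pump' and n!='station':
        ys,xs=np.nonzero(m); l=cv2.fitLine(np.c_[xs,ys].astype(np.float32),cv2.DIST_HUBER,0,.01,.01).ravel(); print('  line',l)
      cs,_=cv2.findContours(m.astype(np.uint8),cv2.RETR_EXTERNAL,cv2.CHAIN_APPROX_NONE); cv2.drawContours(v[k],cs,-1,(0,255,0) if 'grip' in n else (0,0,255),1)
def cand(kind,x,y,yaw):
  c,q=np.cos(yaw),np.sin(yaw); R=np.array([[c,-q,0],[q,c,0],[0,0,1]])
  if kind=='pump':
    L=[[60,0,150]]+[[60-d*np.cos(.436),0,150+d*np.sin(.436)] for d in(190,240,300)]
  else: L=[[-60,10,125],[-60-120*np.cos(.698),-20,125+120*np.sin(.698)],[-60-120*np.cos(.698),10,125+120*np.sin(.698)],[-60-120*np.cos(.698),40,125+120*np.sin(.698)]]
  return [np.array([x,y,0])+R@np.array(l)/1000 for l in L]
# fit from marks
def marks(n):
  return [pix(im,ctrl.mark_of(im,n)[0]['position']) for im in(s,t)]
M={n:marks(n) for n in['pump','lever_grip','station','dial_axis','dial_grip']}
def fit(kind,items):
  def f(p):
    c=cand(kind,*p); o=[]
    for n,idx,w in items:
      X=np.array([p[0],p[1],0]) if idx is None else c[idx]
      for im,m in zip((s,t),M[n]): o+=list(w*(np.array(proj(im,X))-m))
    return o
  r=least_squares(f,[.6,.2 if kind=='pump' else -.2,0],loss='soft_l1'); print(kind,r.x,np.array(f(r.x))); return r.x
a=fit('pump',[('pump',None,.5),('lever_grip',2,1)]); b=fit('station',[('station',None,.5),('dial_axis',0,1),('dial_grip',2,1)])
for k,im in enumerate((s,t)):
  v[k]=cv2.resize(v[k],None,fx=3,fy=3,interpolation=cv2.INTER_CUBIC)
  for kind,p in(('pump',a),('station',b)):
    pts=[tuple(int(3*z+1) for z in proj(im,X)) for X in cand(kind,*p)]
    for q in pts: cv2.circle(v[k],q,3,(255,0,255),-1)
    print(kind,np.array(cand(kind,*p)))
cv2.imwrite('pics/s1.png',v[0][480:960,500:1250]);cv2.imwrite('pics/t1.png',v[1][380:800,480:1130])
E
```

```text
lever_grip 0 0.89 [322.112 181.398  61.488  89.796] 814
  line [  0.523  -0.852 356.954 220.551]
lever_grip 1 0.62 [172.424 168.504  28.672  77.49 ] 660
  line [  0.277  -0.961 186.088 206.53 ]
dial_grip 0 0.61 [212.912 166.992  34.776  54.306] 547
  line [  0.373  -0.928 230.882 193.78 ]
dial_grip 1 0.91 [323.008 202.608  17.024  42.21 ] 385
  line [  0.008  -1.    333.082 225.106]
pump 0 0.9 [288.68  176.988  94.528 161.616] 5085
pump 1 0.93 [172.2   137.718  51.184 109.788] 3122
station 0 0.91 [172.928 170.688  83.72  100.086] 3616
station 1 0.84 [302.792 165.606  55.776  81.018] 3449
pump [ 0.652  0.224 -0.141] [ 0.16   1.04   0.649 -0.379 -0.271  0.234 -0.275  0.643]
station [ 0.6   -0.238 -0.132] [-0.069 -0.919 -1.481 -0.258 -0.053  1.179  0.809 -0.17  -0.474 -0.895
 -0.956  0.466]
pump [[0.711 0.215 0.15 ]
 [0.541 0.239 0.23 ]
 [0.496 0.246 0.251]
 [0.442 0.253 0.277]]
station [[ 0.542 -0.22   0.125]
 [ 0.446 -0.238  0.202]
 [ 0.45  -0.208  0.202]
 [ 0.454 -0.178  0.202]]
pump [[0.711 0.215 0.15 ]
 [0.541 0.239 0.23 ]
 [0.496 0.246 0.251]
 [0.442 0.253 0.277]]
station [[ 0.542 -0.22   0.125]
 [ 0.446 -0.238  0.202]
 [ 0.45  -0.208  0.202]
 [ 0.454 -0.178  0.202]]
```

View pics/s1.png

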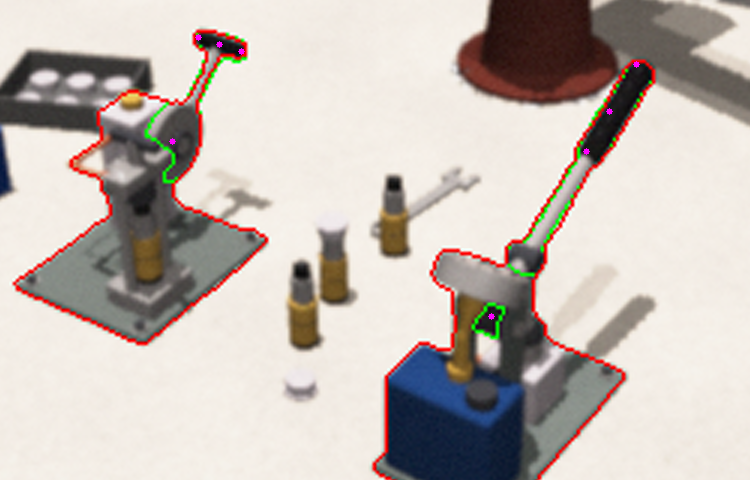

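View pics/t1.png

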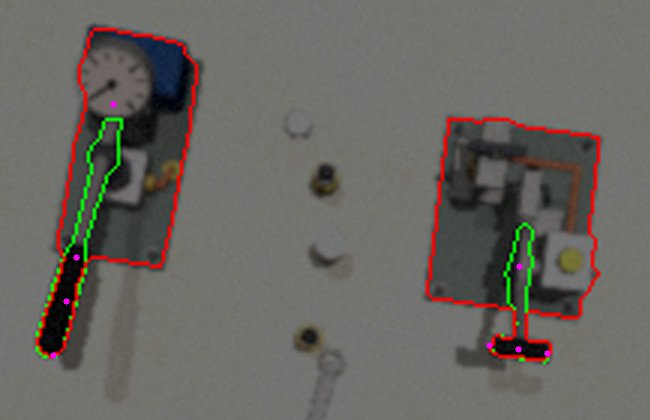

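The overlay dots sit on both grips. The pump yaw looks slightly stronger than fitted, about -0.16. I'll move above the lever and look with the wrist camera.

Emit:
carry_out([
  [0,0,1,0,0,0,1],
  [0.4,-0.4,1,0,0,0,1],
  [1,-1,1,0,0,0.2,1],
  [1,-1,1,0,0,0.2,1],
  [1,-1,0.6,0,0,0.2,1],
  [1,-1,0,0,0,0.2,1],
  [1,-1,0,0,0,0,1],
  [1,-1,0,0,0,0,1],
  [1,-1,0,0,0,0,1],
  [1,-1,0,0,0,0,1],
  [1,-1,0,0,0,0,1],
  [1,-1,0,0,0,0,1],
])

```text
t: 3.3
tool_pos: [0.4081, 0.3462, 0.3465]
tool_rot: [0.248, 3.131, 0.001]
contact_force: [-0.6, 1.3, 0.1]
opening: 0.0855
```

Emit:
carry_out([
  [1,-1,0,0,0,0,1],
  [1,-1,0,0,0,0,1],
  [1,-1,0,0,0,0,1],
  [0.6,-1,0,0,0,0,1],
  [0,0,0,0,0,0,1],
  [0,0,0,0,0,0,1],
])

```text
t: 3.9
tool_pos: [0.4973, 0.2471, 0.3462]
tool_rot: [-0.249, -3.131, -0.001]
contact_force: [-0.4, 0.3, -0.6]
opening: 0.0857
```

```bash
cat >> h.py <<'E'
from scipy.spatial.transform import Rotation as Ro
def wrist():
    o=ctrl.get_obs(); w=ctrl.get_image('wrist'); T=np.eye(4);T[:3,:3]=Ro.from_rotvec(o['tool_rot']).as_matrix();T[:3,3]=o['tool_pos']
    C=np.linalg.inv(T@np.array(w['hand_eye'])); w['R']=C[:3,:3];w['t']=C[:3,3]; return o,w
def ray(im,p,z):
    d=im['R'].T@np.array([(p[0]-im['cx'])/im['fx'],(p[1]-im['cy'])/im['fy'],1]); c=-im['R'].T@im['t']; return c+d*(z-c[2])/d[2]
E
python3 - <<'E'
from h import *
np.set_printoptions(precision=3,suppress=True)
o,w=wrist(); print(o['t'],o['tool_pos'],o['tool_rot'],Ro.from_rotvec(o['tool_rot']).as_matrix()[:,1])
for r in ctrl.mark_of(w,'lever_grip')[:2]: p=pix(w,r['position']); print(p,r['p'],ray(w,p,.25))
v=w['frame'].copy()
for X in [[.541,.239,.23],[.496,.246,.251],[.442,.253,.277]]: cv2.circle(v,tuple(int(a) for a in proj(w,X)),3,(255,0,255),-1)
for r in ctrl.trace(w,'lever_grip')[:1]:
  cs,_=cv2.findContours(r['mask'].astype(np.uint8),cv2.RETR_EXTERNAL,cv2.CHAIN_APPROX_NONE); cv2.drawContours(v,cs,-1,(0,255,0),1)
cv2.imwrite('pics/w1.png',v)
E
```

```text
3.9 [0.497 0.247 0.346] [-0.249 -3.131 -0.001] [0.158 0.987 0.   ]
[269.976 214.284] 0.58 [0.496 0.246 0.25 ]
```

View pics/w1.png

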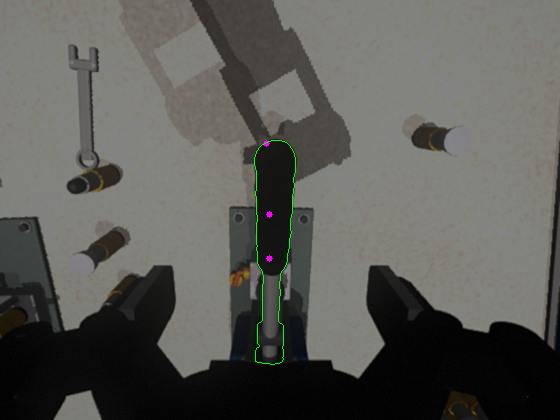

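The wrist view shows the lever running straight between the jaws, at column 272 with the fingers at 175 and 370. The predicted points are within about 2 mm. I'll descend and grip.

Emit:
carry_out([
  [0,0,-1,0,0,0,1],
  [0,0,-1,0,0,0,1],
  [0,0,-1,0,0,0,1],
  [0,0,-1,0,0,0,1],
  [0,0,-0.7,0,0,0,1],
  [0,0,0,0,0,0,0.2],
  [0,0,0,0,0,0,0.2],
  [0,0,0,0,0,0,0.2],
  [0,0,0,0,0,0,0],
  [0,0,0,0,0,0,0],
  [0,0,0,0,0,0,0],
], grip_force=30)

```text
t: 5.15
tool_pos: [0.4981, 0.2491, 0.231]
tool_rot: [0.247, 3.129, 0.007]
contact_force: [0.5, 4.4, 2.4]
opening: 0.0262
```

Emit:
carry_out([
  [-0.28,0.05,-0.68,0,0,0,0],
  [-0.24,0.04,-0.73,0,0,0,0],
  [-0.18,0.03,-0.74,0,0,0,0],
  [-0.12,0.02,-0.76,0,0,0,0],
  [-0.06,0.01,-0.76,0,0,0,0],
  [0,0,0,0,0,0,0],
])

```text
t: 5.75
tool_pos: [0.4777, 0.2528, 0.1395]
tool_rot: [0.248, 3.125, 0.008]
contact_force: [0.9, 4.1, 8.7]
opening: 0.0264
```

Emit:
carry_out([
  [0,0,-0.77,0,0,0,0],
  [0.06,-0.01,-0.76,0,0,0,0],
  [0.12,-0.02,-0.76,0,0,0,0],
  [0.15,-0.03,-0.65,0,0,0,0],
  [0,0,0,0,0,0,0],
  [0,0,0,0,0,0,0],
  [0,0,0,0,0,0,0],
])

```text
t: 6.45
tool_pos: [0.4867, 0.2512, 0.0681]
tool_rot: [0.249, 3.125, 0.006]
contact_force: [-2.8, 1.2, 10.5]
opening: 0.0263
```

```bash
python3 - <<'E'
from h import *
s=ctrl.get_image('scene');t=ctrl.get_image('top')
a=cv2.resize(s['frame'][150:330,270:420],None,fx=3,fy=3);b=cv2.resize(t['frame'][120:300,150:250],None,fx=3,fy=3)
cv2.imwrite('pics/d1.png',np.hstack([a,b]))
E
```

```text
(no output)
```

View pics/d1.png

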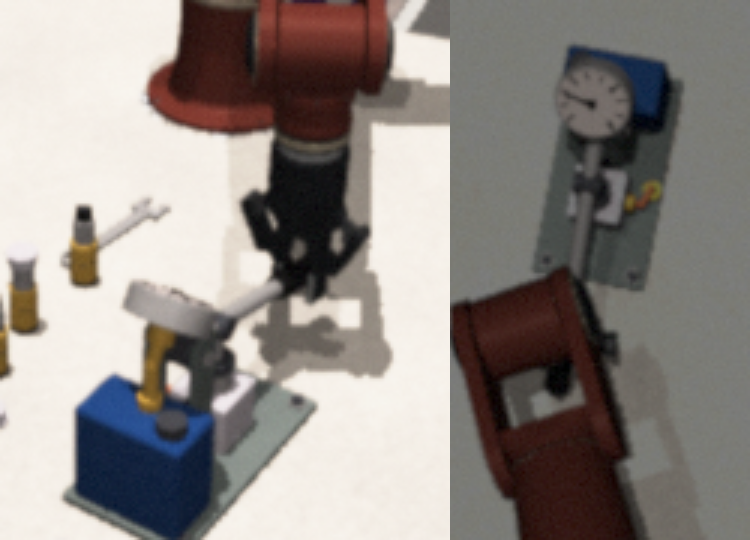

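The lever is fully down: the grip dropped 163 mm and the gauge needle moved about 55°. Now I'll reverse it.

Emit:
carry_out([
  [-0.15,0.03,0.65,0,0,0,0],
  [-0.12,0.02,0.76,0,0,0,0],
  [-0.06,0.01,0.76,0,0,0,0],
  [0,0,0.77,0,0,0,0],
  [0.06,-0.01,0.76,0,0,0,0],
  [0.12,-0.02,0.76,0,0,0,0],
  [0.18,-0.03,0.74,0,0,0,0],
  [0.24,-0.04,0.73,0,0,0,0],
  [0.28,-0.05,0.68,0,0,0,0],
  [0,0,0,0,0,0,0],
  [0,0,0,0,0,0,0],
  [0,0,0,0,0,0,0],
])

```text
t: 7.75
tool_pos: [0.4966, 0.2494, 0.2285]
tool_rot: [-0.248, -3.13, -0.007]
contact_force: [-1.2, 6.8, -4.1]
opening: 0.0263
```

```bash
python3 - <<'E'
from h import *
s=ctrl.get_image('scene');t=ctrl.get_image('top')
a=cv2.resize(s['frame'][150:330,270:420],None,fx=3,fy=3);b=cv2.resize(t['frame'][120:300,150:250],None,fx=3,fy=3)
cv2.imwrite('pics/d2.png',np.hstack([a,b]))
E
```

```text
(no output)
```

View pics/d2.png

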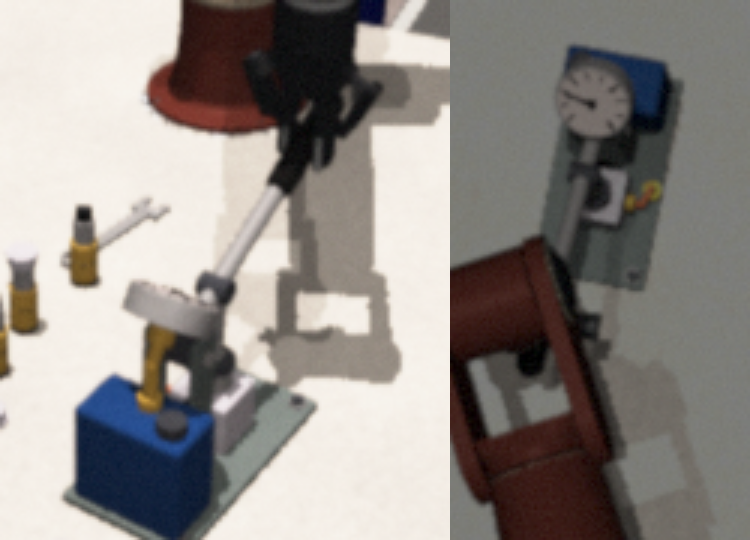

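The lever is back at rest, and the downward force on the tool means it is against its upper stop. Second and third strokes next.

Emit:
carry_out([
  [-0.28,0.05,-0.68,0,0,0,0],
  [-0.24,0.04,-0.73,0,0,0,0],
  [-0.18,0.03,-0.74,0,0,0,0],
  [-0.12,0.02,-0.76,0,0,0,0],
  [-0.06,0.01,-0.76,0,0,0,0],
  [0,0,-0.77,0,0,0,0],
  [0.06,-0.01,-0.76,0,0,0,0],
  [0.12,-0.02,-0.76,0,0,0,0],
  [0.15,-0.03,-0.65,0,0,0,0],
  [0,0,-0.05,0,0,0,0],
  [0,0,0,0,0,0,0],
  [0,0,0,0,0,0,0],
])

```text
t: 9.05
tool_pos: [0.4868, 0.2512, 0.0669]
tool_rot: [0.248, 3.125, 0.006]
contact_force: [-2.5, 1.5, 12.1]
opening: 0.0261
```

Emit:
carry_out([
  [-0.15,0.03,0.65,0,0,0,0],
  [-0.12,0.02,0.76,0,0,0,0],
  [-0.06,0.01,0.76,0,0,0,0],
  [0,0,0.77,0,0,0,0],
  [0.06,-0.01,0.76,0,0,0,0],
  [0.12,-0.02,0.76,0,0,0,0],
  [0.18,-0.03,0.74,0,0,0,0],
  [0.24,-0.04,0.73,0,0,0,0],
  [0.28,-0.05,0.68,0,0,0,0],
  [0,0,0.05,0,0,0,0],
  [0,0,0,0,0,0,0],
  [0,0,0,0,0,0,0],
])

```text
t: 10.25
tool_pos: [0.4961, 0.2494, 0.2267]
tool_rot: [-0.248, -3.128, -0.007]
contact_force: [0.8, 8.9, -10.1]
opening: 0.0266
```

```bash
python3 - <<'E'
from h import *
s=ctrl.get_image('scene');t=ctrl.get_image('top')
a=cv2.resize(s['frame'][150:330,270:420],None,fx=3,fy=3);b=cv2.resize(t['frame'][120:300,150:250],None,fx=3,fy=3)
cv2.imwrite('pics/d3.png',np.hstack([a,b]))
E
```

```text
(no output)
```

View pics/d3.png

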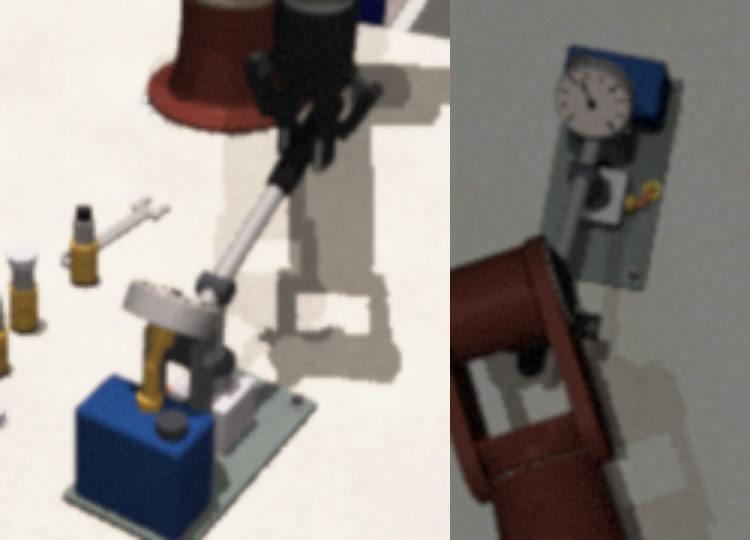

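The gauge climbed by a similar step again, and the lever is at rest. Third stroke.

Emit:
carry_out([
  [-0.28,0.05,-0.68,0,0,0,0],
  [-0.24,0.04,-0.73,0,0,0,0],
  [-0.18,0.03,-0.74,0,0,0,0],
  [-0.12,0.02,-0.76,0,0,0,0],
  [-0.06,0.01,-0.76,0,0,0,0],
  [0,0,-0.77,0,0,0,0],
  [0.06,-0.01,-0.76,0,0,0,0],
  [0.12,-0.02,-0.76,0,0,0,0],
  [0.15,-0.03,-0.65,0,0,0,0],
  [0,0,0,0,0,0,0],
  [0,0,0,0,0,0,0],
  [0,0,0,0,0,0,0],
])

```text
t: 11.55
tool_pos: [0.4866, 0.2513, 0.068]
tool_rot: [0.249, 3.126, 0.007]
contact_force: [-2.2, 1.0, 11.5]
opening: 0.0264
```

Emit:
carry_out([
  [-0.15,0.03,0.65,0,0,0,0],
  [-0.12,0.02,0.76,0,0,0,0],
  [-0.06,0.01,0.76,0,0,0,0],
  [0,0,0.77,0,0,0,0],
  [0.06,-0.01,0.76,0,0,0,0],
  [0.12,-0.02,0.76,0,0,0,0],
  [0.18,-0.03,0.74,0,0,0,0],
  [0.24,-0.04,0.73,0,0,0,0],
  [0.28,-0.05,0.55,0,0,0,0],
  [0,0,0,0,0,0,0],
  [0,0,0,0,0,0,0],
  [0,0,0,0,0,0,0],
])

```text
t: 12.75
tool_pos: [0.495, 0.2496, 0.2232]
tool_rot: [-0.247, -3.125, -0.007]
contact_force: [-3.0, 8.9, -7.5]
opening: 0.026
```

```bash
python3 - <<'E'
from h import *
s=ctrl.get_image('scene');t=ctrl.get_image('top')
a=cv2.resize(s['frame'][150:330,270:420],None,fx=3,fy=3);b=cv2.resize(t['frame'][120:300,150:250],None,fx=3,fy=3)
cv2.imwrite('pics/d4.png',np.hstack([a,b]))
E
```

```text
(no output)
```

View pics/d4.png

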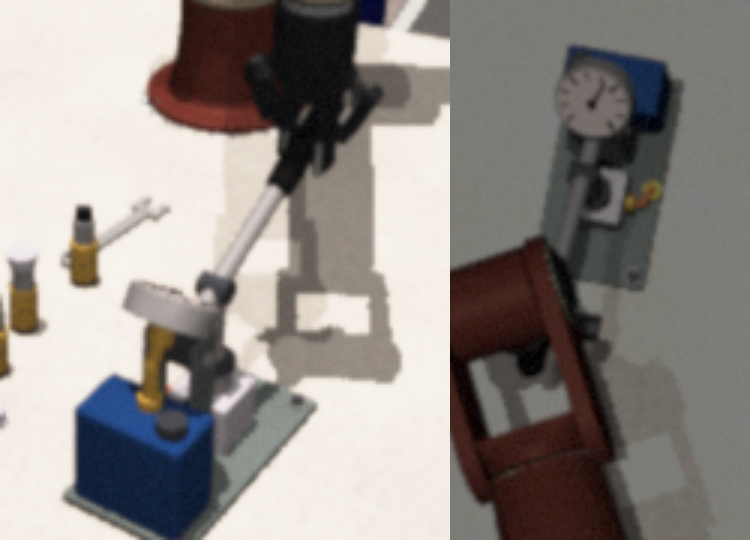

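Three strokes are done: the needle turned about 160° (2.8 rad) and the lever is up. I'll release, rise, and move over the valve grip.

Emit:
carry_out([
  [0,0,0,0,0,0,1],
  [0,0,0,0,0,0,1],
  [0,0,0,0,0,0,1],
  [0,0,0,0,0,0,1],
  [0,0,0,0,0,0,1],
  [0,0,1,0,0,0,1],
  [0,0,1,0,0,0,1],
  [0,0,1,0,0,0,1],
  [0,0,1,0,0,0,1],
  [0,0,1,0,0,0,1],
  [0,0,0,0,0,0,1],
])

```text
t: 13.95
tool_pos: [0.4987, 0.2478, 0.3557]
tool_rot: [0.247, 3.124, 0.005]
contact_force: [-0.1, 1.0, 0.3]
opening: 0.0855
```

Emit:
carry_out([
  [-0.1,-1,0,0,0,0,1],
  [-0.1,-1,0,0,0,0,1],
  [-0.1,-1,0,0,0,0,1],
  [-0.1,-1,0,0,0,0,1],
  [-0.1,-1,0,0,0,0,1],
  [-0.1,-1,0,0,0,0,1],
  [-0.1,-1,0,0,0,0,1],
  [-0.1,-1,0,0,0,0,1],
  [-0.1,-1,0,0,0,0,1],
  [-0.1,-1,0,0,0,0,1],
])

```text
t: 14.95
tool_pos: [0.4717, -0.0036, 0.3494]
tool_rot: [-0.248, -3.131, -0.0]
contact_force: [0.2, -0.8, 0.0]
opening: 0.0853
```

Emit:
carry_out([
  [-0.1,-1,0,0,0,0,1],
  [-0.1,-1,0,0,0,0,1],
  [-0.1,-1,0,0,0,0,1],
  [-0.1,-1,0,0,0,0,1],
  [-0.1,-1,0,0,0,0,1],
  [-0.1,-1,0,0,0,0,1],
  [-0.1,-1,0,0,0,0,1],
  [-0.1,-1,0,0,0,0,1],
  [0,-0.3,0,0,0,0,1],
  [0,0,0,0,0,0,1],
  [0,0,0,0,0,0,1],
])

```text
t: 16.05
tool_pos: [0.4522, -0.2095, 0.35]
tool_rot: [-0.247, -3.131, -0.001]
contact_force: [-0.5, -0.4, 0.2]
opening: 0.0854
```

```bash
python3 - <<'E'
from h import *
np.set_printoptions(precision=3,suppress=True)
o,w=wrist(); print(o['t'],o['tool_pos'],o['tool_rot'],Ro.from_rotvec(o['tool_rot']).as_matrix()[:,1])
for r in ctrl.mark_of(w,'dial_grip')[:2]: p=pix(w,r['position']); print(p,r['p'],ray(w,p,.202))
v=w['frame'].copy()
for X in [[.446,-.238,.202],[.45,-.208,.202],[.454,-.178,.202]]: cv2.circle(v,tuple(int(a) for a in proj(w,X)),3,(255,0,255),-1)
for r in ctrl.trace(w,'dial_grip')[:1]:
  cs,_=cv2.findContours(r['mask'].astype(np.uint8),cv2.RETR_EXTERNAL,cv2.CHAIN_APPROX_NONE); cv2.drawContours(v,cs,-1,(0,255,0),1)
cv2.imwrite('pics/w2.png',v)
t=ctrl.get_image('top');s=ctrl.get_image('scene')
a=cv2.resize(s['frame'][150:330,150:420],None,fx=2,fy=2);b=cv2.resize(t['frame'][120:300,150:250],None,fx=2,fy=2)
cv2.imwrite('pics/d5.png',np.hstack([a,b]))
E
```

```text
16.05 [ 0.452 -0.21   0.35 ] [-0.247 -3.131 -0.001] [0.157 0.988 0.001]
[270.704 199.206] 0.97 [ 0.451 -0.21   0.202]
```

View pics/w2.png

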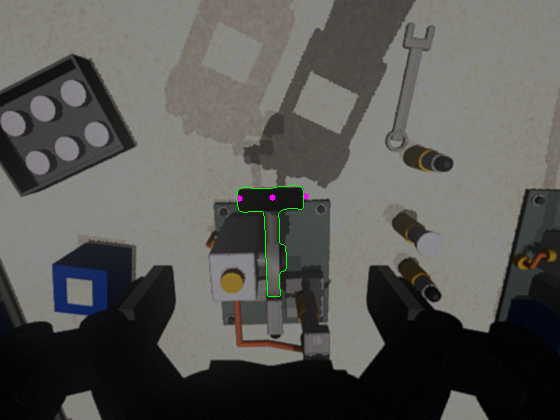

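View pics/d5.png

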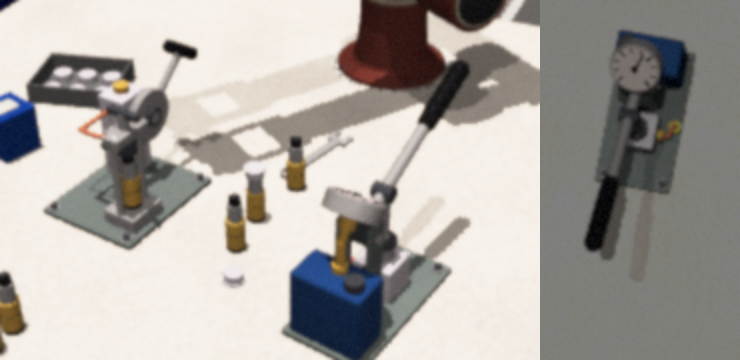

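The lever stays at rest after release. The cross grip is centred at (271,199), and its tilt relative to the tool is about 0.03 rad. I'll straddle it and grip it by its two ends.

Emit:
carry_out([
  [-0.05,0,-1,0,0,0.25,1],
  [0,0,-1,0,0,0,1],
  [0,0,-1,0,0,0,1],
  [0,0,-1,0,0,0,1],
  [0,0,-1,0,0,0,1],
  [0,0,-1,0,0,0,1],
  [0,0,-0.9,0,0,0,1],
  [0,0,0,0,0,0,0.5],
  [0,0,0,0,0,0,0.5],
  [0,0,0,0,0,0,0.4],
  [0,0,0,0,0,0,0.4],
  [0,0,0,0,0,0,0.4],
], grip_force=60)

```text
t: 17.5
tool_pos: [0.4509, -0.2094, 0.1786]
tool_rot: [-0.207, -3.134, -0.002]
contact_force: [-2.0, 5.9, -2.1]
opening: 0.0592
```

```bash
python3 - <<'E'
from h import *
o,w=wrist(); s=ctrl.get_image('scene')
cv2.imwrite('pics/w3.png',np.hstack([cv2.resize(w['frame'],(400,300)),cv2.resize(s['frame'][150:290,150:320],(364,300))]))
E
```

```text
(no output)
```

View pics/w3.png

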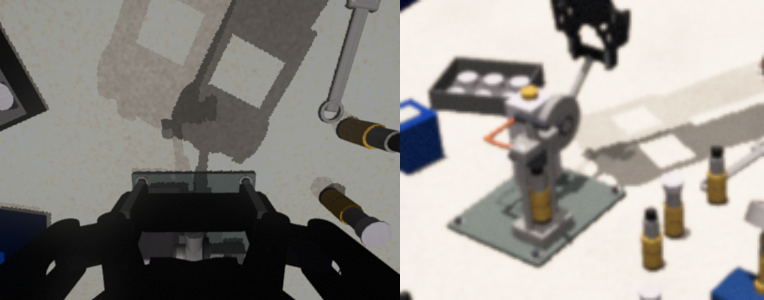

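Emit:
carry_out([
  [-0.28,0.04,-0.37,0,0,0,0.4],
  [-0.25,0.03,-0.41,0,0,0,0.4],
  [-0.21,0.03,-0.43,0,0,0,0.4],
  [-0.16,0.02,-0.45,0,0,0,0.4],
  [-0.12,0.02,-0.47,0,0,0,0.4],
  [-0.07,0.01,-0.47,0,0,0,0.4],
  [0,0,0,0,0,0,0.4],
])

```text
t: 18.3
tool_pos: [0.4257, -0.2063, 0.1164]
tool_rot: [0.208, 3.13, 0.001]
contact_force: [-4.7, 9.2, 12.2]
opening: 0.0591
```

Emit:
carry_out([
  [-0.02,0,-0.48,0,0,0,0.4],
  [0.02,0,-0.48,0,0,0,0.4],
  [0.07,-0.01,-0.47,0,0,0,0.4],
  [0.12,-0.02,-0.47,0,0,0,0.4],
  [0.16,-0.02,-0.45,0,0,0,0.4],
  [0.18,-0.02,-0.39,0,0,0,0.4],
  [0,0,0,0,0,0,0.4],
  [0,0,0,0,0,0,0.4],
])

```text
t: 19.1
tool_pos: [0.4391, -0.208, 0.0471]
tool_rot: [0.208, 3.131, 0.001]
contact_force: [-2.1, 7.9, 7.8]
opening: 0.059
```

```bash
python3 - <<'E'
from h import *
o,w=wrist(); s=ctrl.get_image('scene');print(o['contact_force'],o['tool_pos'])
v=cv2.resize(s['frame'][150:290,130:300],None,fx=4,fy=4,interpolation=cv2.INTER_CUBIC)
yaw=-.13;ax=np.array([.542,-.22,.125])
for d in (1.10,1.17,1.22):
  th=.698-d
  for e in(-.03,.03):
    X=ax+[-.12*np.cos(th)*np.cos(yaw)-e*np.sin(yaw),-.12*np.cos(th)*np.sin(yaw)+e*np.cos(yaw),.12*np.sin(th)]
    p=proj(s,X); cv2.circle(v,(int((p[0]-130)*4+2),int((p[1]-150)*4+2)),2,(255,0,255),-1)
cv2.imwrite('pics/s5.png',v); cv2.imwrite('pics/w5.png',w['frame'])
E
```

```text
[-2.10660807  7.89332721  7.82335344] [ 0.43906333 -0.20796522  0.04711695]
```

View pics/s5.png

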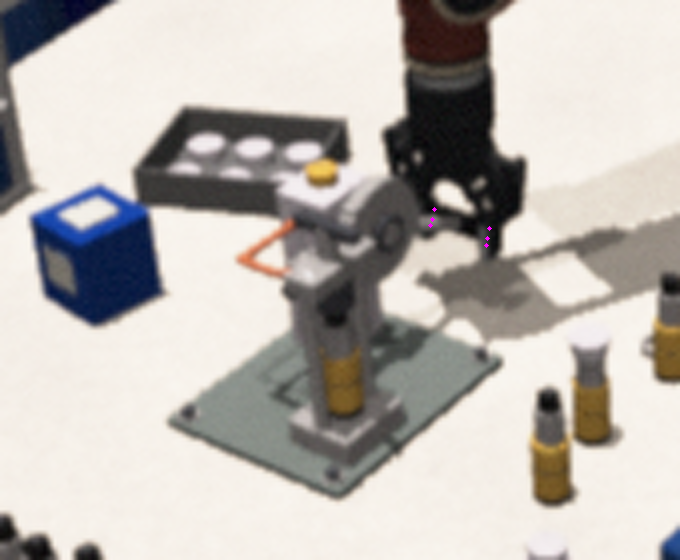

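View pics/w5.png

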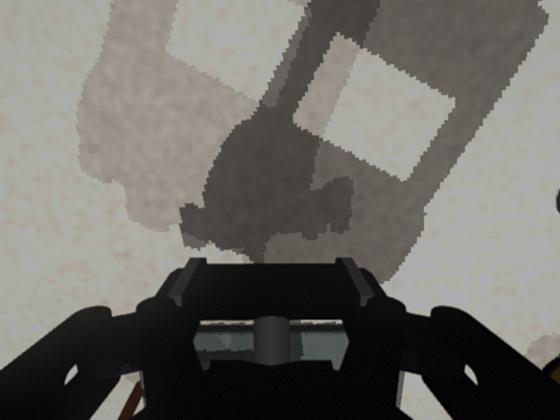

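The rigid-grip estimate puts the bar at z=0.0705, which gives dial ≈1.17, and 7.8 N matches the expected holding force. I'll press a few mm towards the stop for margin.

Emit:
carry_out([
  [0.04,0,-0.08,0,0,0,0.4],
  [0.04,0,-0.08,0,0,0,0.4],
  [0.04,0,-0.06,0,0,0,0.4],
  [0,0,0,0,0,0,0.4],
  [0,0,0,0,0,0,0.4],
  [0,0,0,0,0,0,0.4],
])

```text
t: 19.8
tool_pos: [0.4417, -0.2083, 0.0422]
tool_rot: [0.208, 3.132, 0.0]
contact_force: [-5.6, 7.5, 10.9]
opening: 0.0591
```

```bash
python3 - <<'E'
from h import *
np.set_printoptions(precision=3,suppress=True)
o,w=wrist(); s=ctrl.get_image('scene');t=ctrl.get_image('top')
print(o['contact_force'])
for im in(w,s,t):
  print([(pix(im,r['position']).round(1),round(r['p'],2)) for r in ctrl.mark_of(im,'dial_grip')[:2]])
v=cv2.resize(w['frame'],None,fx=1,fy=1); yaw=-.13;ax=np.array([.542,-.22,.125])
vs=cv2.resize(s['frame'][150:240,190:300],None,fx=4,fy=4,interpolation=cv2.INTER_CUBIC)
for d,c in((1.0,(0,0,255)),(1.10,(0,255,255)),(1.2,(0,255,0))):
  th=.698-d
  for e in(-.03,.03):
    X=ax+[-.12*np.cos(th)*np.cos(yaw)-e*np.sin(yaw),-.12*np.cos(th)*np.sin(yaw)+e*np.cos(yaw),.12*np.sin(th)]
    cv2.circle(v,tuple(int(a) for a in proj(w,X)),3,c,-1)
    p=proj(s,X); cv2.circle(vs,(int((p[0]-190)*4+2),int((p[1]-150)*4+2)),2,c,-1)
  for f in(.06,.1):
    X=ax+[-f*np.cos(th)*np.cos(yaw),-f*np.cos(th)*np.sin(yaw),f*np.sin(th)]
    p=proj(s,X); cv2.circle(vs,(int((p[0]-190)*4+2),int((p[1]-150)*4+2)),2,c,-1)
g=cv2.resize(t['frame'][130:175,175:220],(225,225),interpolation=cv2.INTER_CUBIC)
cv2.imwrite('pics/w6.png',v); V=np.zeros((360,665,3),np.uint8);V[:,:440]=vs;V[:225,440:]=g;cv2.imwrite('pics/s6.png',V)
E
```

```text
[-5.551  7.465 10.863]
[(array([269. , 291.2]), 0.78)]
[(array([242.2, 206.1]), 0.62), (array([309.6, 226.9]), 0.61)]
[]
```

View pics/w6.png

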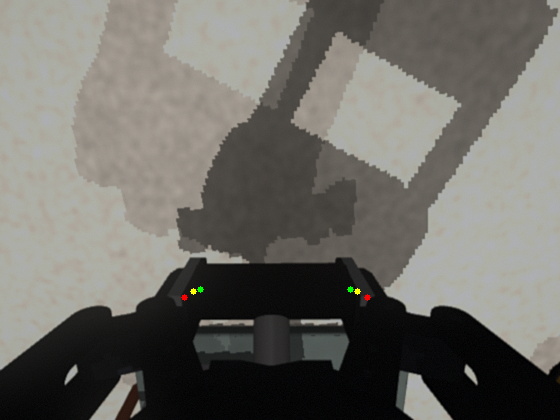

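View pics/s6.png

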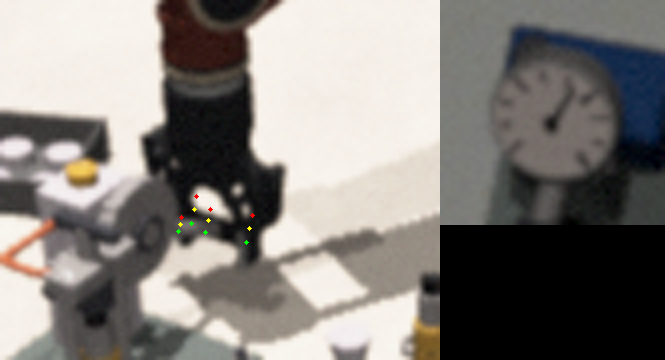

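The wrist view shows the bar ends at columns 200 and 350, on the 1.2 rad prediction. In the scene view the mark is at (242,206), also close to it. I'll add a last 2 mm push to see whether the force rises against the stop.

Emit:
carry_out([
  [0.03,0,-0.1,0,0,0,0.4],
  [0,0,0,0,0,0,0.4],
  [0,0,0,0,0,0,0.4],
  [0,0,0,0,0,0,0.4],
  [0,0,0,0,0,0,0.4],
])

```text
t: 20.6
tool_pos: [0.4429, -0.2085, 0.0401]
tool_rot: [0.208, 3.131, -0.0]
contact_force: [-6.3, 7.0, 11.3]
opening: 0.059
```

```bash
python3 - <<'E'
from h import *
o,w=wrist(); s=ctrl.get_image('scene')
v=s['frame'];cv2.imwrite('pics/f.png',v);print(o['contact_force'],o['opening'],[pix(s,r['position']) for r in ctrl.mark_of(s,'lever_grip')[:1]])
E
```

```text
[-6.27372179  7.02209266 11.33030979] 0.05900722106670314 [array([153.104, 222.012])]
```

View pics/f.png

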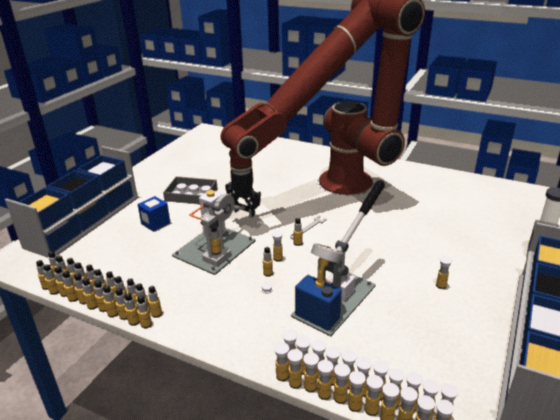

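The lever is at rest at (372,198), the bystanders look unmoved, and the valve handle is held down. Handing in.

```bash
python3 -c "
from station import ctrl
print(ctrl.finish_job()); o=ctrl.get_obs(); print(o['t'],o['tool_pos'],o['contact_force'])"
```

```text
the job is handed in; nothing more can be done
None
the job is handed in; nothing more can be done
```

I made three full strokes of the pump lever, then pressed the valve handle down to its third click and handed the job in at about 20.7 s while still holding it. No verdict was reported.

**Pump:**
- I gripped the lever for each stroke and brought it back up to its rest. The grip dropped about 160 mm each time.
- The gauge needle climbed on every stroke, to about 2.8 rad by eye.
- After release, the lever was seen at its rest position.

**Valve:**
- I held the cross grip by its two ends and moved it down its arc.
- The tool position gives an angle of about 1.2 rad.
- The last tool force reading was about 11 N upward.

**Checks that disagreed or were weak:**
- The angle computed from the tool position, assuming no slip, was 1.236 rad. That is slightly past the 1.22 stop, so the true angle is uncertain by a few hundredths of a radian.
- The last 2 mm push raised the force by only about 0.4 N, so contact with the stop was not clearly confirmed. The bar may also have slipped up to 3 mm in the pads.
- In the last picture the network's mark for the lever grip landed on the carton, so I judged the lever's position from the picture itself.
- I checked only by eye that the bystanders had not moved. All looked unmoved in the last scene picture.

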